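Spacer between two desk boxes

ROBOT

A 6-joint arm with a two-finger parallel gripper is mounted at the origin on the work surface. World frame = base frame: x ahead of the robot, y to its left, z up, the work surface at z = 0. Lengths are in m, angles in rad, forces in N, time in s.
With the tool pointing down it reaches from about 0.35 to 1 m from the base axis. Payload 7.1 kg.
Tool frame: the origin (TCP) lies midway between the tips of the shut fingers; the grasp point (between the pads) lies 19 mm behind it; z points along the fingers, y is the direction in which the jaws open and shut (so a half turn about z gives the same grasp; the last joint's range is limited). The gripper opens to 85 mm and grips with 20 to 120 N. Pads are 22 mm wide; open, the fingers measure 114 mm over their backs; the gripper's body (76 mm by 85 mm) begins 54 mm behind the grasp point. The pads swing forward as they close: fully open they stand 13 mm farther back than shut.
Start: joints at [-1.284, 0.423, 1.63, -0, 1.089, -0.019], TCP at [0.188, -0.596, 0.231] pointing down, gripper open.
Joint ranges: [-3, 3], [-0.9, 2.11], [0.09, 2.58], [-1.31, 4.45], [0.11, 2.69], [-2.54, 2.54]. Speed limits (rad/s): [2.39, 2.39, 3.01, 3.14, 3.14, 3.14].

INTERFACE

Orientations are given as a rotation vector (axis times angle).
In Python, from bench import telemetry, optics, workorder, look_for, cut_out, tip_of gives the robot as it stands.
- The arm moves only by the shell command python3 -m jog 'ROWS' [FORCE]. ROWS is JSON, a list of rows, each an object with "rotation": the turn, a rotation vector about the world's x, y, z in rad, a list of three; "linear": the shift along the world's x, y, z in cm, a list of three; "claw": the closure, from -1 (fully open) to 1 (shut). In form: [{"rotation": [wx, wy, wz], "linear": [dx, dy, dz], "claw": claw}, ...]. A call has 1 to 8 rows; each row shifts and turns the pose as measured when the row begins; what a row does not reach is not made up. A row lasts 1/8 s, in which the tool goes at most 62.5 mm and 10.7 degrees, less where a joint would pass 70% of its speed; a pose out of reach is approached as far as the arm can. A call with a gripper value outside its range is refused whole. The fingers move at their own pace and stop on an object; FORCE is the grip in N (left out, the last holds). Time passes only in rows, so rows that do not move let the fingers close. It gives the time, the measured TCP pose, the force and the opening at its end, in the units of the state.
- telemetry.sense(): the state, without advancing time (a new reading comes with each control period).
- optics.get_image(name): name is "side" or "top"; returns a dict with "pixels" (480x640x3 uint8, red, green, blue), "range_z" (480x640 float32, m along the optical axis (not along the pixel's ray), 0 where there is no reading), "intrinsics" (3x3 intrinsics, pixels), "dist" ([k1, k2, p1, p2, k3] as OpenCV has them; the pictures are not rectified), "world_from_camera" (4x4, takes a point from camera to world coordinates). Camera axes: x right, y up, looking along -z (the intrinsics and any distortion apply to the point x, -y, -z); pixel columns grow to the right and rows downward; lengths in m; the calibration is good to about 2 mm. A picture is of the moment at which its call begins.
- workorder.finish_job(): hands the job in, once; it reports no verdict.
Trained networks look in a picture, given as the dict that the camera call returned (one of the last four; its "shot" number tells which), for a name from the list of things; names that differ only in an ending like _2 or _b are one class to them, and where a whole thing is asked for, a point or a joint stands for the part that bears it (a point fixed in the world has none). Each returns a list of dicts, best first, with "score" (0 to 1); they miss things now and then, are a little off and sometimes report something else, mostly with a low value. They report only what shows in the picture. A call takes as long as a camera call. They do not tell look-alikes from the thing itself.
- look_for(name, picture): "location" ([x, y, z] in m, in the coordinates of the camera as it stood for that picture, good to about 4 mm: the middle of the surface that is visible of it).
- cut_out(name, picture): "pixels" (480x640 bool, what is visible of it).
- tip_of(name, picture): "location" ([x, y, z] in m, in the coordinates of the camera as it stood for that picture, good to about 4 mm: a listed point, or the origin of a listed thing).
The state is a dict: "time": time; "q": joint angles; "qd": joint speeds; "joint_torque": joint torques, N m; "eef_pos": TCP position; "ee_rot": TCP orientation; "force": force on the tool from outside, world axes, zero at the start; "wrist_torque": the same for the moment, N m; "opening": finger opening in m.
Only numpy, scipy, OpenCV 4.12 (cv2) and the standard library are available. Lean on these libraries where they do the work, as an engineer would, in place of code of your own. Each camera call takes 0.05 s, during which the arm holds its last target. There are 200 camera calls.

TASK

Two slim computer boxes stand side by side on the office desk and must keep a cooling gap between them. Take the orange spacer block, which is the one that fits, and push it upright down into the gap, about midway along it, until it stands on the desk; do not let go before it is all the way down. Leave the blue and the white spacer where they stand.

Things in the scene. Friction and masses are not known exactly. Their poses are not given: they have to be found in the camera images.
- orange_mid (a point): Centre of the loose orange spacer block (about 0.1 kg) standing upright on the desk: 50 mm wide along its x, 24 mm thick along y, 100 mm tall along z, this point 50 mm above its foot. It goes in with the 24 mm across the gap. Grip it near its top, across the 24 mm, fingertips 45 mm or more above its foot, clear of the boxes.
- gap (a point): Point on the desk at the middle of the gap between two fixed boxes, 34 mm high: white with black vents at +y (110 mm wide), grey at -y (90 mm). x runs along the gap, y across, z up. The gap is 34 mm wide, 130 mm long, open at top and ends; its floor is the desk. The edges along it are bevelled at 45 degrees over the top 10 mm: the mouth is 54 mm wide at the top.
- blue_mid (a point): Centre of the blue spacer block, loose, standing upright on the desk: 50 mm wide (x), 44 mm thick (y), 100 mm tall (z). Too thick for the gap. Leave alone.
- white_mid (a point): Centre of the white spacer block, loose, standing upright on the desk: 50 mm wide (x), 16 mm thick (y), 100 mm tall (z). Too thin. Leave alone; it topples if bumped.
Not all that is in view belongs to the job. Of the things like the part that bears orange_mid, leave any that is green; of the rest the smaller one is meant.

How it is judged:
By the outcome, as a careful person would: the job done as asked, in the order asked, and still so for the second after the job is handed in, with the robot touching nothing.
It also fails if it takes over 42 s, if anything falls off the work surface, if the arm or the gripper's body presses on something with over 40 N, if the wrist force passes 120 N, or if a joint passes its speed limit or range.

## Working session

There is one attempt and no reset: what is moved stays moved. The work goes in short steps, Python scripts to look and compute and a shell command to move; the robot and the scene stay as the last step left them, time stands still between calls to the robot, and variables do not carry over. Pictures are saved under pics/ and viewed, about 8 in all and at most 12, crops included, and the job is handed in when it is done.

```bash
mkdir -p pics; cat > h.py <<'E'
import numpy as np, cv2
from bench import telemetry, optics, workorder, look_for, cut_out, tip_of
def w(p,im): return (im["world_from_camera"]@np.r_[p,1])[:3]
def cloud(im):
    K=im["intrinsics"];z=im["range_z"]
    uv=np.stack(np.meshgrid(np.arange(640.),np.arange(480.)),-1).reshape(-1,1,2)
    n=cv2.undistortPoints(uv,K,np.array(im["dist"])).reshape(480,640,2)
    P=np.stack([n[...,0]*z,-n[...,1]*z,-z],-1)
    M=im["world_from_camera"]
    return P@M[:3,:3].T+M[:3,3]
def save(im,n): cv2.imwrite(n,im["pixels"][...,::-1])
E
python3 - <<'E'
from h import *
s=telemetry.sense(); print({k:np.round(v,3) for k,v in s.items()})
for n in ("top","side"):
    im=optics.get_image(n); save(im,f"pics/{n}0.png"); C=cloud(im)
    np.save(f"{n}0.npy",C)
    print(n,np.round(im["world_from_camera"],2).tolist())
    for t in ("orange_mid","gap","blue_mid","white_mid"):
        for d in tip_of(t,im): print(t,"tip",round(d["score"],2),np.round(w(d["location"],im),3))
        if t!="gap":
            for d in cut_out(t,im):
                m=d["pixels"]; r,c=np.nonzero(m); P=C[m&(im["range_z"]>0)]
                top=P[P[:,2]>np.percentile(P[:,2],95)-.006]
                rect=cv2.minAreaRect((top[:,:2]*1000).astype(np.float32))
                print(t,"cut",round(d["score"],2),m.sum(),int(c.mean()),int(r.mean()),np.round(P.min(0),3),np.round(P.max(0),3),"rect",np.round(rect[0],0),np.round(rect[1],0),round(rect[2],1),im["pixels"][m].mean(0).round())
E
```

```text
{'time': np.float64(0.0), 'q': array([-1.284,  0.424,  1.631,  0.   ,  1.089, -0.019]), 'qd': array([-0.   , -0.001, -0.003,  0.001,  0.001, -0.001]), 'joint_torque': array([-0.0000e+00, -5.5738e+01, -2.8174e+01, -0.0000e+00,  7.0000e-03,
       -0.0000e+00]), 'eef_pos': array([ 0.188, -0.595,  0.231]), 'ee_rot': array([-3.103, -0.478,  0.   ]), 'force': array([-0.425,  0.581, -0.222]), 'wrist_torque': array([-0.008,  0.009,  0.01 ]), 'opening': np.float64(0.086)}
top [[-0.08, 0.98, -0.2, 0.33], [-1.0, -0.08, 0.01, -0.03], [-0.0, 0.2, 0.98, 0.89], [0.0, 0.0, 0.0, 1.0]]
orange_mid tip 0.75 [ 0.498 -0.176  0.05 ]
orange_mid tip 0.71 [ 0.375 -0.326  0.065]
orange_mid tip 0.58 [ 0.484 -0.291  0.05 ]
orange_mid cut 0.91 2394 512 308 [ 0.338 -0.36  -0.003] [ 0.424 -0.289  0.14 ] rect [ 375. -324.] [70. 34.] 40.3 [184. 112.  55.]
orange_mid cut 0.89 957 403 239 [ 0.474 -0.198 -0.004] [ 0.546 -0.15   0.102] rect [ 500. -174.] [49. 25.] 41.9 [41. 91. 50.]
orange_mid cut 0.37 1190 350 273 [ 0.424 -0.106  0.004] [ 0.475 -0.061  0.104] rect [450. -83.] [44. 51.] 89.2 [ 43.  80. 142.]
gap tip 0.9
[... 650 characters left out ...]
] [24. 50.] 69.6 [162.  82.   1.]
orange_mid cut 0.79 1049 327 307 [ 0.476 -0.201  0.002] [ 0.526 -0.154  0.103] rect [ 501. -177.] [49. 24.] 41.3 [24. 89. 35.]
orange_mid cut 0.69 2782 255 375 [ 0.338 -0.36   0.   ] [ 0.414 -0.292  0.141] rect [ 378. -325.] [70. 34.] 40.7 [176.  89.   1.]
gap tip 0.82 [ 0.51   0.159 -0.004]
gap tip 0.31 [ 0.485 -0.293  0.051]
blue_mid tip 0.97 [ 0.453 -0.083  0.047]
blue_mid cut 0.57 1257 299 271 [ 0.424 -0.109 -0.003] [ 0.479 -0.036  0.102] rect [452. -85.] [45. 49.] 89.5 [ 28.  62. 127.]
white_mid tip 0.86 [ 0.628 -0.17   0.051]
white_mid cut 0.69 1057 392 302 [ 0.598 -0.183  0.001] [ 0.662 -0.139  0.105] rect [ 624. -170.] [19. 49.] 76.9 [144. 151. 141.]
```

View pics/top0.png

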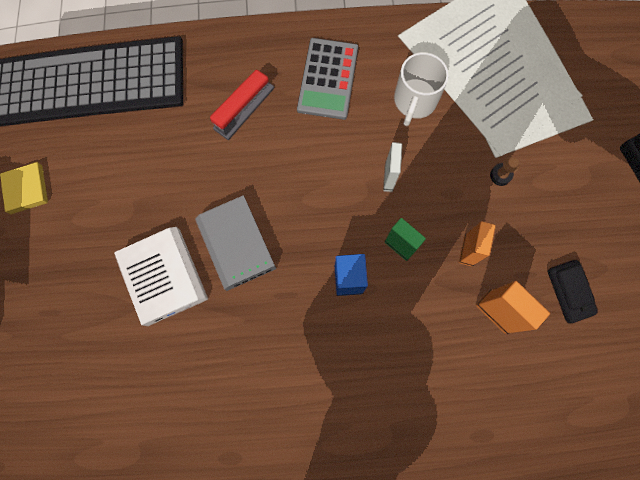

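```bash
python3 - <<'E'
from h import *
for n in ("top","side"):
    C=np.load(f"{n}0.npy").reshape(-1,3)
    b=C[(abs(C[:,0]-.505)<.14)&(abs(C[:,1]-.16)<.2)]
    print(n,np.histogram(b[:,2],np.arange(-.01,.3,.01)))
    P=b[(b[:,2]>.029)&(b[:,2]<.042)]
    # cluster by image
    g=np.zeros((400,400),np.uint8)
    ij=((P[:,:2]-[.3,-.05])*1000).astype(int); ok=((ij>=0)&(ij<400)).all(1); g[ij[ok,0],ij[ok,1]]=255
    g=cv2.morphologyEx(g,cv2.MORPH_CLOSE,np.ones((7,7)))
    cv2.imwrite(f"pics/g{n}.png",g)
    k,l,st,_=cv2.connectedComponentsWithStats(g)
    for i in range(1,k):
        if st[i,4]>500:
            r,c=np.nonzero(l==i); R=cv2.minAreaRect(np.stack([r+300,c-50],1).astype(np.float32)); print(R)
E
```

```text
top (array([25263,  2348,   245,  1871,  7821,     0,     0,     0,     0,
           0,     0,     0,     0,     0,     0,     0,     0,     0,
           0,     0,     0,     0,     0,     0,     0,     0,     0,
           0,     0,     0]), array([-0.01,  0.  ,  0.01,  0.02,  0.03,  0.04,  0.05,  0.06,  0.07,
        0.08,  0.09,  0.1 ,  0.11,  0.12,  0.13,  0.14,  0.15,  0.16,
        0.17,  0.18,  0.19,  0.2 ,  0.21,  0.22,  0.23,  0.24,  0.25,
        0.26,  0.27,  0.28,  0.29]))
((477.6924133300781, 227.77664184570312), (132.16015625, 106.9013442993164), 20.185802459716797)
((524.8866577148438, 97.84361267089844), (132.7394256591797, 87.74300384521484), 20.376434326171875)
side (array([5356, 3160,  397,  550, 2822,    0,    0,    0,    0,    0,    0,
          0,    0,    0,    0,    0,    0,    0,    0,    0,    0,    0,
          0,    0,    0,    0,    0,    0,    0,    0]), array([-0.01,  0.  ,  0.01,  0.02,  0.03,  0.04,  0.05,  0.06,  0.07,
        0.08,  0.09,  0.1 ,  0.11,  0.12,  0.13,  0.14,  0.15,  0.16,
        0.17,  0.18,  0.19,  0.2 ,  0.21,  0.22,  0.23,  0.24,  0.25,
        0.26,  0.27,  0.28,  0.29]))
((479.5903625488281, 225.84481811523438), (132.06260681152344, 111.6919174194336), 19.259292602539062)
((526.8888549804688, 93.59780883789062), (132.130615234375, 84.92786407470703), 19.311857223510742)
```

The view shows the small orange block at px (478,243), the larger orange one at (513,307), the green one at (405,239), and the gap at about (200,258). The targets are orange at (0.484, -0.291), with the thin axis at 69.6°, and the gap at (0.504, 0.157), with its axis at 20°. Moving above the block.

```bash
python3 -m jog '[{"rotation":[0,0,-0.083],"linear":[3.7,3.8,0],"claw":-1},{"rotation":[0,0,-0.083],"linear":[3.7,3.8,0],"claw":-1},{"rotation":[0,0,-0.083],"linear":[3.7,3.8,0],"claw":-1},{"rotation":[0,0,-0.083],"linear":[3.7,3.8,0],"claw":-1},{"rotation":[0,0,-0.083],"linear":[3.7,3.8,0],"claw":-1},{"rotation":[0,0,-0.083],"linear":[3.7,3.8,0],"claw":-1},{"rotation":[0,0,-0.083],"linear":[3.7,3.8,0],"claw":-1},{"rotation":[0,0,-0.083],"linear":[3.7,3.8,0],"claw":-1}]' 40
cat >> h.py <<'E'
from scipy.spatial.transform import Rotation as Ro
def st(x,y,z,yaw):
    s=telemetry.sense(); R=Ro.from_rotvec(s["ee_rot"]).as_matrix()
    a=np.degrees(np.arctan2(R[1,1],R[0,1])); d=(yaw-a+90)%180-90
    # full world rotation to pointing straight down with jaw axis at yaw
    t=np.radians(a+d); Y=np.array([np.cos(t),np.sin(t),0]); Z=np.array([0,0,-1.]); G=np.stack([np.cross(Y,Z),Y,Z],1)
    print("t",round(float(s["time"]),2),"pos",np.round(s["eef_pos"],4),"jaw",round(a,1),"tiltz",np.round(R[:,2],3),"F",np.round(s["force"],1),"op",round(float(s["opening"]),4),"q",np.round(s["q"],2))
    print("go cm",np.round((np.array([x,y,z])-s["eef_pos"])*100,2),"rot",np.round(Ro.from_matrix(G@R.T).as_rotvec(),3),"yaw deg",round(d,1))
E
python3 -c "
from h import *
st(.484,-.291,.068,69.6)"
```

```text
time: 1.8
eef_pos: [0.4901, -0.2858, 0.2327]
ee_rot: [3.079, -0.604, 0.004]
force: [1.2, -0.6, -0.3]
opening: 0.0854
t 1.8 pos [ 0.4901 -0.2858  0.2327] jaw -112.2 tiltz [ 0.001 -0.005 -1.   ] F [ 1.2 -0.6 -0.3] op 0.0854 q [-0.55  0.34  1.76 -0.    1.04  1.41]
go cm [ -0.61  -0.52 -16.47] rot [0.005 0.001 0.031] yaw deg 1.8
```

```bash
python3 -m jog '[{"rotation":[0.005,0,0.031],"linear":[-0.6,-0.5,-3],"claw":-1},{"rotation":[0,0,0],"linear":[0,0,-4],"claw":-1},{"rotation":[0,0,0],"linear":[0,0,-2],"claw":-1},{"rotation":[0,0,0],"linear":[0,0,0],"claw":-1}]'
python3 -c "
from h import *
st(.484,-.291,.068,69.6)
im=optics.get_image('side'); cv2.imwrite('pics/s1.png',cv2.resize(im['pixels'][200:440,160:480,::-1],None,fx=2,fy=2))
for d in cut_out('orange_mid',im):
    P=cloud(im)[d['pixels']&(im['range_z']>0)]; t=P[P[:,2]>np.percentile(P[:,2],95)-.006]; print(cv2.minAreaRect((t[:,:2]*1000).astype(np.float32)))
"
```

```text
time: 2.3
eef_pos: [0.4883, -0.2872, 0.1417]
ee_rot: [3.094, -0.545, 0.008]
force: [-0.7, 0.9, 0.1]
opening: 0.0854
t 2.3 pos [ 0.4883 -0.2872  0.1417] jaw -110.0 tiltz [ 0.005 -0.001 -1.   ] F [-0.7  0.9  0.1] op 0.0854 q [-0.55  0.46  1.83  0.    0.85  1.36]
go cm [-0.43 -0.38 -7.37] rot [ 0.001  0.005 -0.007] yaw deg -0.4
((485.1608581542969, -308.1094665527344), (53.847808837890625, 45.34455871582031), 12.007437705993652)
((496.4990539550781, -252.69119262695312), (157.53903198242188, 30.983896255493164), 86.21400451660156)
((378.0290832519531, -326.1734924316406), (69.43185424804688, 33.01600646972656), 40.820953369140625)
```

View pics/s1.png

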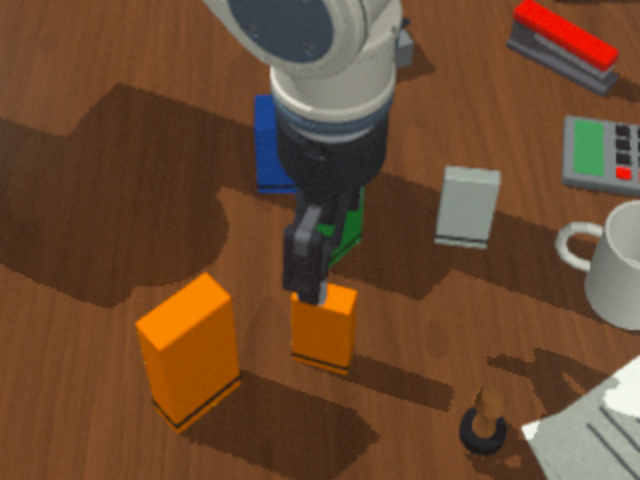

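The small orange block (crop px 323,330) is directly below the open jaws, and the other blocks are clear. Correcting and descending.

```bash
python3 -m jog '[{"rotation":[0,0,-0.007],"linear":[-0.5,-0.4,-1],"claw":-1},{"rotation":[0,0,0],"linear":[0,0,-2.5],"claw":-1},{"rotation":[0,0,0],"linear":[0,0,-2.5],"claw":-1},{"rotation":[0,0,0],"linear":[0,0,-1],"claw":-1},{"rotation":[0,0,0],"linear":[0,0,0],"claw":-1}]'
python3 -c "
from h import *
st(.484,-.291,.068,69.6)"
```

```text
time: 3.02
eef_pos: [0.4855, -0.2952, 0.0753]
ee_rot: [3.086, -0.559, 0.025]
force: [-0.5, -0.4, -0.6]
opening: 0.0855
t 3.02 pos [ 0.4855 -0.2952  0.0753] jaw -110.5 tiltz [ 0.015 -0.008 -1.   ] F [-0.5 -0.4 -0.6] op 0.0855 q [-0.57  0.56  1.86  0.    0.71  1.36]
go cm [-0.15  0.42 -0.73] rot [0.008 0.015 0.002] yaw deg 0.1
```

```bash
python3 -m jog '[{"rotation":[0.008,0.015,0.002],"linear":[-0.15,0.4,-0.6],"claw":-1},{"rotation":[0,0,0],"linear":[0,0,0],"claw":-1}]'
python3 -c "
from h import *
st(.484,-.291,.068,69.6)"
```

```text
time: 3.28
eef_pos: [0.4847, -0.2916, 0.0704]
ee_rot: [3.092, -0.557, 0.001]
force: [0.3, -0.5, -0.2]
opening: 0.0855
t 3.27 pos [ 0.4847 -0.2916  0.0704] jaw -110.4 tiltz [ 0.001 -0.    -1.   ] F [ 0.3 -0.5 -0.2] op 0.0855 q [-0.56  0.57  1.85  0.    0.72  1.36]
go cm [-0.07  0.06 -0.24] rot [0.    0.001 0.   ] yaw deg 0.0
```

```bash
python3 -m jog '[{"rotation":[0,0,0],"linear":[0,0,-0.2],"claw":1},{"rotation":[0,0,0],"linear":[0,0,0],"claw":1},{"rotation":[0,0,0],"linear":[0,0,0],"claw":1},{"rotation":[0,0,0],"linear":[0,0,0],"claw":1},{"rotation":[0,0,0],"linear":[0,0,0],"claw":1},{"rotation":[0,0,0],"linear":[0,0,0],"claw":1},{"rotation":[0,0,0],"linear":[0,0,0],"claw":1},{"rotation":[0,0,0],"linear":[0,0,0],"claw":1}]' 50
python3 -c "
from h import *
st(.484,-.291,.068,69.6)"
```

```text
time: 4.28
eef_pos: [0.4854, -0.2919, 0.0693]
ee_rot: [3.091, -0.556, 0.004]
force: [-0.0, 0.0, 0.1]
opening: 0.0232
t 4.28 pos [ 0.4854 -0.2919  0.0693] jaw -110.4 tiltz [ 0.003 -0.001 -1.   ] F [-0.   0.   0.1] op 0.0232 q [-0.56  0.57  1.85  0.    0.72  1.36]
go cm [-0.14  0.09 -0.13] rot [0.001 0.003 0.   ] yaw deg 0.0
```

```bash
python3 -m jog '[{"rotation":[0,0,0],"linear":[0,0,3],"claw":1},{"rotation":[0,0,0],"linear":[0,0,4],"claw":1},{"rotation":[0,0,0],"linear":[0,0,4],"claw":1},{"rotation":[0,0,0],"linear":[0,0,4],"claw":1},{"rotation":[0,0,0],"linear":[0,0,0],"claw":1}]' && python3 -m jog '[{"rotation":[0,0,0.088],"linear":[0.2,4,0],"claw":1},{"rotation":[0,0,0.088],"linear":[0.2,5,0],"claw":1},{"rotation":[0,0,0.088],"linear":[0.2,5,0],"claw":1},{"rotation":[0,0,0.088],"linear":[0.2,5,0],"claw":1},{"rotation":[0,0,0.088],"linear":[0.2,5,0],"claw":1},{"rotation":[0,0,0.088],"linear":[0.2,5,0],"claw":1},{"rotation":[0,0,0.088],"linear":[0.2,5,0],"claw":1},{"rotation":[0,0,0.088],"linear":[0.2,5,0],"claw":1}]'
python3 -c "
from h import *
st(.504,.157,.13,110)"
```

```text
time: 4.9
eef_pos: [0.4838, -0.2909, 0.2225]
ee_rot: [-3.092, 0.556, 0.0]
force: [0.5, 0.3, -1.9]
opening: 0.0234
time: 5.9
eef_pos: [0.494, 0.1078, 0.2145]
ee_rot: [-3.09, -0.568, 0.017]
force: [0.9, -0.2, -1.0]
opening: 0.0231
t 5.9 pos [0.494  0.1078 0.2145] jaw -69.2 tiltz [-0.011 -0.002 -1.   ] F [ 0.9 -0.2 -1. ] op 0.0231 q [0.19 0.28 1.9  0.   0.98 1.4 ]
go cm [ 1.    4.92 -8.45] rot [ 0.002 -0.011 -0.014] yaw deg -0.8
```

```bash
python3 -m jog '[{"rotation":[0,-0.011,-0.014],"linear":[0.8,3,0],"claw":1},{"rotation":[0,0,0],"linear":[0.2,1.9,-2],"claw":1},{"rotation":[0,0,0],"linear":[0,0,-3],"claw":1},{"rotation":[0,0,0],"linear":[0,0,-3],"claw":1},{"rotation":[0,0,0],"linear":[0,0,0],"claw":1}]'
python3 - <<'E'
from h import *
st(.504,.157,.12,110)
a=optics.get_image('side');b=optics.get_image('top')
cv2.imwrite('pics/s2.png',np.hstack([cv2.resize(i['pixels'][r:r+160,c:c+160,::-1],(400,400)) for i,r,c in ((a,100,250),(b,180,120))]))
for im in (a,b):
    C=cloud(im)
    for d in tip_of('gap',im)[:2]: print("gap",round(d["score"],2),np.round(w(d["location"],im),4))
    for d in tip_of('orange_mid',im): print("om",round(d["score"],2),np.round(w(d["location"],im),4))
    hsv=cv2.cvtColor(im['pixels'],cv2.COLOR_RGB2HSV)
    m=(hsv[...,0]>8)&(hsv[...,0]<22)&(hsv[...,1]>200)&(hsv[...,2]>90)&(abs(C[...,0]-.504)<.06)&(abs(C[...,1]-.157)<.06)&(C[...,2]>.045)
    P=C[m]; print(len(P),P.min(0).round(3) if len(P) else '',P.max(0).round(3) if len(P) else '')
E
```

```text
time: 6.52
eef_pos: [0.5001, 0.1619, 0.1273]
ee_rot: [3.09, 0.557, -0.011]
force: [0.2, -0.0, -0.0]
opening: 0.0234
t 6.53 pos [0.5001 0.1619 0.1273] jaw -69.6 tiltz [-0.007 -0.003 -1.   ] F [ 0.2 -0.  -0. ] op 0.0234 q [ 0.29  0.43  1.91 -0.    0.8   1.51]
go cm [ 0.39 -0.49 -0.73] rot [ 0.003 -0.007 -0.008] yaw deg -0.4
gap 0.8 [ 0.513   0.1611 -0.0021]
om 0.92 [ 0.3778 -0.3242  0.0695]
om 0.88 [0.4981 0.1627 0.1074]
om 0.62 [ 0.5019 -0.1753  0.051 ]
632 [0.472 0.139 0.06 ] [0.526 0.172 0.174]
gap 0.76 [5.058e-01 1.587e-01 4.000e-04]
om 0.96 [0.5015 0.1591 0.1093]
om 0.75 [ 0.4984 -0.1803  0.05  ]
om 0.56 [ 0.3733 -0.3304  0.0622]
38 [0.471 0.141 0.06 ] [0.501 0.162 0.156]
```

View pics/s2.png

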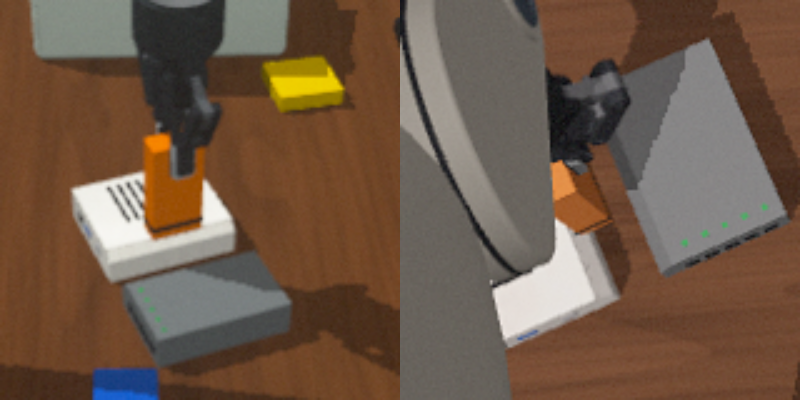

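The block hangs upright above the mouth (left crop ~172,185) and sits about 5 mm towards the white box. Moving to (0.505, 0.158) before lowering.

```bash
python3 -m jog '[{"rotation":[0.003,-0.007,-0.008],"linear":[0.5,-0.4,0],"claw":1},{"rotation":[0,0,0],"linear":[0,0,-1],"claw":1},{"rotation":[0,0,0],"linear":[0,0,0],"claw":1}]'
python3 -c "
from h import *
st(.505,.158,.07,110)"
```

```text
time: 7.2
eef_pos: [0.5097, 0.1583, 0.1222]
ee_rot: [-3.093, -0.542, -0.02]
force: [0.3, -0.9, -0.7]
opening: 0.0232
t 7.2 pos [0.5097 0.1583 0.1222] jaw -70.1 tiltz [ 0.012  0.003 -1.   ] F [ 0.3 -0.9 -0.7] op 0.0232 q [ 0.28  0.44  1.91 -0.    0.77  1.5 ]
go cm [-0.47 -0.03 -5.22] rot [-0.003  0.012  0.002] yaw deg 0.1
```

```bash
python3 -m jog '[{"rotation":[-0.003,0.012,0.002],"linear":[-0.4,0,-0.5],"claw":1},{"rotation":[0,0,0],"linear":[0,0,-0.5],"claw":1},{"rotation":[0,0,0],"linear":[0,0,0],"claw":1}]'
python3 -c "
from h import *
st(.505,.158,.07,110)"
```

```text
time: 7.58
eef_pos: [0.5051, 0.1583, 0.1112]
ee_rot: [3.094, 0.546, -0.002]
force: [-0.2, -0.4, -0.7]
opening: 0.0236
t 7.58 pos [0.5051 0.1583 0.1112] jaw -70.0 tiltz [-0.001 -0.    -1.   ] F [-0.2 -0.4 -0.7] op 0.0236 q [0.28 0.46 1.92 0.   0.76 1.5 ]
go cm [-0.01 -0.03 -4.12] rot [ 0.    -0.001 -0.   ] yaw deg -0.0
```

```bash
python3 -m jog '[{"rotation":[0,0,0],"linear":[0,0,-0.6],"claw":1},{"rotation":[0,0,0],"linear":[0,0,-0.6],"claw":1},{"rotation":[0,0,0],"linear":[0,0,-0.6],"claw":1},{"rotation":[0,0,0],"linear":[0,0,0],"claw":1}]'
python3 -c "
from h import *
st(.505,.158,.07,110)
a=optics.get_image('side');b=optics.get_image('top')
cv2.imwrite('pics/s3.png',np.hstack([cv2.resize(i['pixels'][r:r+160,c:c+160,::-1],(400,400)) for i,r,c in ((a,100,250),(b,180,120))]))"
```

```text
time: 8.07
eef_pos: [0.505, 0.1583, 0.0917]
ee_rot: [3.094, 0.546, -0.003]
force: [0.6, -0.6, -0.7]
opening: 0.0235
t 8.07 pos [0.505  0.1583 0.0917] jaw -70.0 tiltz [-0.002 -0.    -1.   ] F [ 0.6 -0.6 -0.7] op 0.0235 q [0.28 0.5  1.92 0.   0.72 1.5 ]
go cm [ 0.   -0.03 -2.17] rot [ 0.    -0.002 -0.001] yaw deg -0.0
```

View pics/s3.png

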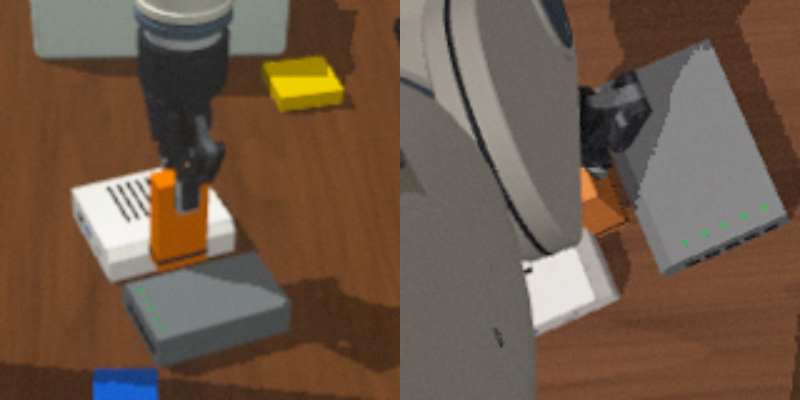

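The foot is now inside the mouth between the boxes (left crop ~180,262), with no contact force. Continuing down.

```bash
python3 -m jog '[{"rotation":[0,0,0],"linear":[0,0,-0.6],"claw":1},{"rotation":[0,0,0],"linear":[0,0,-0.6],"claw":1},{"rotation":[0,0,0],"linear":[0,0,-0.5],"claw":1},{"rotation":[0,0,0],"linear":[0,0,0],"claw":1}]'
python3 -c "
from h import *
st(.505,.158,.0693,110)"
```

```text
time: 8.68
eef_pos: [0.5055, 0.1584, 0.0742]
ee_rot: [3.094, 0.546, -0.001]
force: [0.6, -0.9, -1.5]
opening: 0.0234
t 8.68 pos [0.5055 0.1584 0.0742] jaw -70.0 tiltz [-0. -0. -1.] F [ 0.6 -0.9 -1.5] op 0.0234 q [0.28 0.53 1.93 0.   0.69 1.5 ]
go cm [-0.05 -0.04 -0.49] rot [ 0. -0. -0.] yaw deg -0.0
```

```bash
python3 -m jog '[{"rotation":[0,0,0],"linear":[0,0,-0.3],"claw":1},{"rotation":[0,0,0],"linear":[0,0,-0.2],"claw":1},{"rotation":[0,0,0],"linear":[0,0,0],"claw":1}]'; python3 -m jog '[{"rotation":[0,0,0],"linear":[0,0,-0.2],"claw":1},{"rotation":[0,0,0],"linear":[0,0,0],"claw":1}]'
```

```text
time: 9.05
eef_pos: [0.5058, 0.1585, 0.0694]
ee_rot: [-3.094, -0.546, -0.0]
force: [-0.8, -0.5, 1.1]
opening: 0.0234
time: 9.3
eef_pos: [0.5064, 0.1588, 0.0699]
ee_rot: [-3.093, -0.546, -0.002]
force: [0.6, -0.0, -0.9]
opening: 0.0233
```

```bash
python3 -m jog '[{"rotation":[0,0,0],"linear":[0,0,-0.3],"claw":1},{"rotation":[0,0,0],"linear":[0,0,-0.3],"claw":1}]'; python3 -m jog '[{"rotation":[0,0,0],"linear":[0,0,-0.3],"claw":1}]'
```

```text
time: 9.55
eef_pos: [0.5071, 0.1591, 0.0692]
ee_rot: [-3.093, -0.546, -0.004]
force: [-14.5, -4.4, 49.6]
opening: 0.0234
time: 9.68
eef_pos: [0.507, 0.1591, 0.0692]
ee_rot: [-3.093, -0.547, -0.004]
force: [-11.8, -3.8, 41.2]
opening: 0.0234
```

Firm desk contact (about 45 N) at the TCP height recorded at the grasp. Relaxing, then opening.

```bash
python3 -m jog '[{"rotation":[0,0,0],"linear":[0,0,0],"claw":1},{"rotation":[0,0,0],"linear":[0,0,0],"claw":1}]'
python3 - <<'E'
from h import *
st(.507,.159,.0692,110)
im=optics.get_image('side')
for d in tip_of('orange_mid',im): print(round(d["score"],2),np.round(w(d["location"],im),4))
cv2.imwrite('pics/s4.png',cv2.resize(im['pixels'][100:260,250:410,::-1],(480,480)))
E
```

```text
time: 9.93
eef_pos: [0.5074, 0.1592, 0.0701]
ee_rot: [-3.093, -0.547, -0.007]
force: [-0.8, -0.2, -2.0]
opening: 0.0232
t 9.93 pos [0.5074 0.1592 0.0701] jaw -70.0 tiltz [ 0.004  0.001 -1.   ] F [-0.8 -0.2 -2. ] op 0.0232 q [0.28 0.53 1.93 0.   0.67 1.5 ]
go cm [-0.04 -0.02 -0.09] rot [-0.001  0.004 -0.001] yaw deg -0.0
0.9 [0.5086 0.1573 0.0519]
0.72 [ 0.5012 -0.1756  0.0511]
0.55 [ 0.3797 -0.3269  0.0688]
0.29 [ 0.4514 -0.081   0.0475]
```

View pics/s4.png

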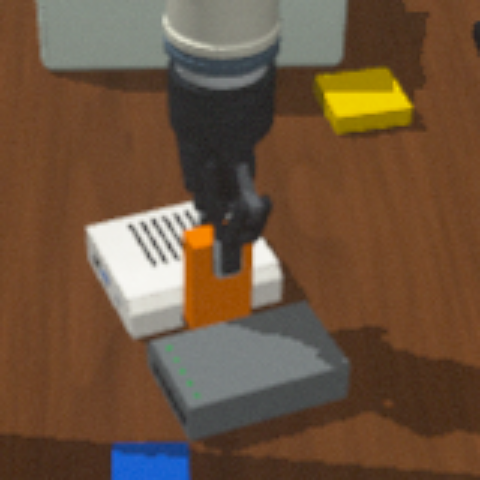

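The block is well inside the gap, about midway along and upright, but relaxing raised the TCP by 0.9 mm. I'll press it lightly onto the desk again and open while in contact.

```bash
python3 -m jog '[{"rotation":[0,0.004,0],"linear":[0,0,-0.15],"claw":1},{"rotation":[0,0,0],"linear":[0,0,-0.15],"claw":1}]'; python3 -m jog '[{"rotation":[0,0,0],"linear":[0,0,-0.1],"claw":-1},{"rotation":[0,0,0],"linear":[0,0,0],"claw":-1},{"rotation":[0,0,0],"linear":[0,0,0],"claw":-1},{"rotation":[0,0,0],"linear":[0,0,0],"claw":-1},{"rotation":[0,0,0],"linear":[0,0,0],"claw":-1},{"rotation":[0,0,0],"linear":[0,0,0],"claw":-1},{"rotation":[0,0,0],"linear":[0,0,0],"claw":-1},{"rotation":[0,0,0],"linear":[0,0,0],"claw":-1}]'
```

```text
time: 10.28
eef_pos: [0.5077, 0.1593, 0.0693]
ee_rot: [-3.092, -0.547, 0.002]
force: [-8.0, -3.4, 29.9]
opening: 0.0236
time: 11.28
eef_pos: [0.5074, 0.1592, 0.067]
ee_rot: [-3.093, -0.547, 0.004]
force: [0.4, 0.5, 0.0]
opening: 0.0855
```

Released while pressed down. Retreating straight up.

```bash
python3 -m jog '[{"rotation":[0,0,0],"linear":[0,0,1.5],"claw":-1},{"rotation":[0,0,0],"linear":[0,0,3],"claw":-1},{"rotation":[0,0,0],"linear":[0,0,4],"claw":-1},{"rotation":[0,0,0],"linear":[0,0,4],"claw":-1},{"rotation":[0,0,0],"linear":[0,0,4],"claw":-1},{"rotation":[0,0,0],"linear":[0,-5,0],"claw":-1},{"rotation":[0,0,0],"linear":[0,-5,0],"claw":-1},{"rotation":[0,0,0],"linear":[0,-5,0],"claw":-1}]'; python3 -m jog '[{"rotation":[0,0,0],"linear":[0,-5,0],"claw":-1},{"rotation":[0,0,0],"linear":[0,-5,0],"claw":-1},{"rotation":[0,0,0],"linear":[0,0,0],"claw":-1}]'
python3 - <<'E'
from h import *
b=optics.get_image('top');a=optics.get_image('side')
cv2.imwrite('pics/s5.png',np.hstack([cv2.resize(i['pixels'][r:r+160,c:c+160,::-1],(400,400)) for i,r,c in ((a,100,250),(b,180,100))]))
for im in (a,b):
    C=cloud(im)
    for t in ('orange_mid','white_mid','blue_mid'):
        for d in tip_of(t,im): print(t,round(d["score"],2),np.round(w(d["location"],im),4))
    P=C.reshape(-1,3);P=P[(abs(P[:,0]-.505)<.05)&(abs(P[:,1]-.158)<.05)&(P[:,2]>.05)&(P[:,2]<.13)]
    if len(P):
        t=P[P[:,2]>P[:,2].max()-.006]; print(P[:,2].max(),cv2.minAreaRect((t[:,:2]*1000).astype(np.float32)))
E
```

```text
time: 12.28
eef_pos: [0.5077, 0.0084, 0.246]
ee_rot: [-3.091, -0.557, -0.01]
force: [1.2, -0.1, -0.5]
opening: 0.0849
time: 12.65
eef_pos: [0.5074, -0.0976, 0.25]
ee_rot: [3.091, 0.552, 0.017]
force: [-0.7, -0.2, -0.2]
opening: 0.0853
orange_mid 0.92 [ 0.3803 -0.3258  0.0689]
orange_mid 0.83 [ 0.5025 -0.1754  0.0499]
orange_mid 0.7 [0.5053 0.1618 0.0501]
white_mid 0.92 [ 0.6277 -0.171   0.0503]
blue_mid 0.65 [ 0.4539 -0.0838  0.0492]
0.10347881822896865 ((503.0798034667969, 154.59609985351562), (40.956695556640625, 27.105361938476562), 18.19231605529785)
orange_mid 0.7 [0.5045 0.1597 0.0518]
0.10241996657788288 ((504.4917907714844, 158.38063049316406), (50.025672912597656, 24.036022186279297), 20.11167335510254)
```

View pics/s5.png

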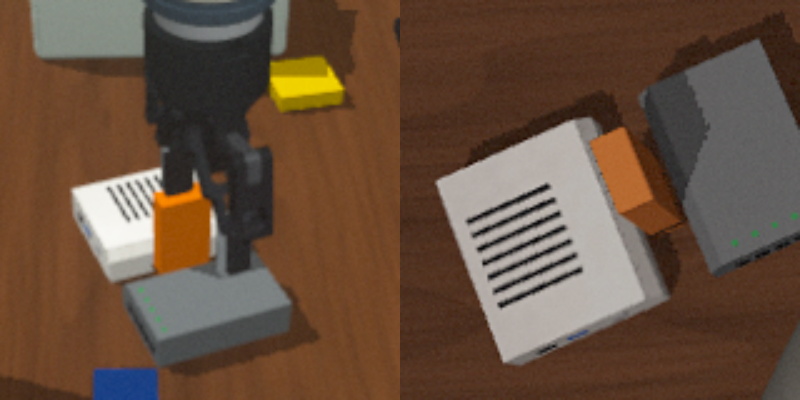

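The orange block stands upright between the boxes (right crop ~635,180) and the gripper is clear of it. Top is at 0.102 m, the same as before the move within camera error. Handing in.

```bash
python3 -c "
from h import *
print(workorder.finish_job())"
```

```text
the job is handed in; nothing more can be done
None
```

I gripped the small orange spacer across its 24 mm, carried it to the gap, and turned it about 40° to line up. I lowered it to the desk and let go only while it was pressed down, with about 30 N at the wrist just before release. Then I backed the arm away and handed the job in at about 13 s, with 5 pictures viewed.

**Final checks:**
- **Position:** The top camera puts its centre at (0.504, 0.158), against a gap middle of about (0.505, 0.158).
- **Angle and fit:** Its top outline is 50 × 24 mm, turned 20.1°, and the gap runs at about 20°.
- **Height:** Its top is at 0.102 m, the same as before the move within camera error, so it is standing on the desk.
- **Other blocks:** The white, green, blue and large orange blocks are still where they were, within measuring error.

**Disagreements:**
- The side camera's outline of the spacer's top came out about 4 mm off in y and only 41 mm long, probably because the gripper was partly in its view.
- A first firm press read about 50 N at the wrist. When I relaxed it, the tool rose 0.9 mm, so I pressed the block down again before opening.

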